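Open the child-safe drawer

ROBOT

A 7-joint arm with a two-finger parallel gripper is mounted at the origin on a cart in front of the work surface, level with it; the furniture and walls round the work are solid. World frame = base frame: x ahead of the robot, y to its left, z up, the work surface at z = 0. Lengths are in m, angles in rad, forces in N, time in s.
With the tool pointing down it reaches from about 0.4 to 0.85 m from the base axis. Payload 4.5 kg.
Tool frame: the origin (TCP) lies between the finger pads; the fingertips stand 19 mm ahead of it and the grasp point (between the pads) is the TCP; z points along the fingers, y is the direction in which the jaws open and shut (so a half turn about z gives the same grasp; the last joint's range is limited). The gripper opens to 88 mm and grips with 3 to 60 N. Pads are 18 mm wide; open, the fingers measure 123 mm over their backs; the gripper's body (75 mm by 187 mm) begins 45 mm behind the grasp point.
Start: joints at [-1.142, 0.689, -0.195, 1.565, 0.157, 0.902, -0.215], TCP at [0.24, 0.577, 0.258] pointing down, gripper open.
Joint ranges: [-3.01, 3.01], [-0.46, 2.08], [-1.47, 1.51], [0.13, 2.56], [-1, 4.14], [0.04, 2.09], [-2.66, 2.66]. Speed limits (rad/s): [2.57, 2.57, 3.14, 3.14, 3.14, 3.14, 3.14].

INTERFACE

Orientations are given as a unit quaternion [x, y, z, w].
In Python, from plant import status, snapshot, finish_job, cut_out, tip_of gives the robot as it stands. The module is installed in compiled form; this text tells all that it offers.
- The arm moves only by the tool carry_out, never from a script. Its arguments are lists of equal length, an entry for each row: "linear": the shift along the world's x, y, z in m, a list of three; "roll": the turn about the world's z in rad. A call has 1 to 8 rows; each row is the pose to reach, as a shift and turn from the pose measured when the call began; what a row does not reach only later rows make up. A row lasts 1/12 s, in which the tool goes at most 41.7 mm and 7.16 degrees, less where a joint would pass 70% of its speed; a pose out of reach is approached as far as the arm can. A call with a gripper value outside its range is refused whole. "gripper" is the opening, from 0 (shut) to 1 (fully open), set as the call begins (left out, the last holds). The fingers move at their own pace and stop on an object; "grip_force" is the grip in N (left out, the last holds). Time passes only in rows, so rows that repeat a pose let the fingers close. It gives the time, the measured TCP pose, the force and the opening at its end, in the units of the state.
- status.get_state(): the state, without advancing time (a new reading comes with each control period).
- snapshot(name): name is "scene" or "top" or "wrist"; returns a dict with "img" (420x560x3 uint8, red, green, blue), "range_z" (420x560 float32, m along the optical axis (not along the pixel's ray), 0 where there is no reading), "fx", "fy", "cx", "cy" (pixels), "world_from_camera" (4x4, takes a point from camera to world coordinates). Camera axes: x right, y down, z forward; pixel columns grow to the right and rows downward; lengths in m; the calibration is good to about 2 mm. A picture is of the moment at which its call begins.
- finish_job(): hands the job in, once; it reports no verdict.
Trained networks look in a picture, given as the dict that the camera call returned (one of the last four; its "shot" number tells which), for a name from the list of things; names that differ only in an ending like _2 or _b are one class to them, and where a whole thing is asked for, a point or a joint stands for the part that bears it (a point fixed in the world has none). Each returns a list of dicts, best first, with "confidence" (0 to 1); they miss things now and then, are a little off and sometimes report something else, mostly with a low value. They report only what shows in the picture. A call takes as long as a camera call.
- cut_out(picture, query): "region" (420x560 bool, what is visible of it) and "pixel" ([column, row] in pixels, amid what is visible of it).
- tip_of(picture, query): "pixel" ([column, row] in pixels: a listed point, or the origin of a listed thing).
The state is a dict: "clock": time; "q": joint angles; "qd": joint speeds; "joint_torque": joint torques, N m; "tool_pos": TCP position; "eef_rot": TCP orientation; "contact_force": force on the tool from outside, world axes, zero at the start; "moment": the same for the moment, N m; "opening": opening from 0.0 (shut) to 1.0 (fully open).
Only numpy, scipy, OpenCV 4.12 (cv2) and the standard library are available. Lean on these libraries where they do the work, as an engineer would, in place of code of your own. Each camera call takes 0.05 s, during which the arm holds its last target.

TASK

The little worktop drawer hangs ajar on its child-safety catch. With a fingertip in the gap, press the green catch down and, keeping it down, push the drawer front out from the inside so that the catch slides under and past its keeper, then draw the drawer fully open and take the hand away so that the catch springs back up. Grip nothing: do not touch the outside of the drawer front or its knob, and leave the mugs, the glass and the tin where they stand.

Things in the scene. Friction and masses are not known exactly. Their poses are not given: they have to be found in the camera images.
- unit: Low drawer unit fixed on the worktop: white sides, wooden top, one drawer. 190 mm deep (x), 270 mm wide (y), 115 mm high. Origin: centre of its underside. Its -x axis points out of its front, the way the drawer opens; the front edge of its top lies at x = -95 mm. Mug and tin stand on the rear of its top.
- drawer (a joint): The drawer's travel in m along the unit's -x: 0 shut, 0.140 fully open at its stop. The gap between the unit's front edge and the inside of the drawer front equals this value (0.048 to 0.060 at the start). Catch up: it stops at 0.062 on the keeper. Catch down 8 mm or more: it slides out. Clear of the keeper from 0.095 on. About 1.5 N of friction; stays where it is left.
- catch (a joint): How far the spring catch is pressed down, in m: 0 up, 0.013 fully down. 2.4 N to start, about 6.3 N fully down; springs up by itself. It rides on the inside of the drawer front and moves with the drawer. Its tooth hooks 7 mm behind the keeper strip that hangs under the front edge of the unit's top.
- pad (a point): Centre of the top face of the catch's green press pad; moves with catch and drawer. The pad is level, 38 mm long in the unit's x, 44 mm wide in its y, centred across the drawer, its top 94 mm above the worktop when up and 81 mm fully down. A white tongue 22 mm wide runs from it to the rear under the unit's top.
- front_inside (a point): Middle of the top edge of the drawer front, on its inside face (the face to push on, upright, facing the unit's +x), 114 mm above the worktop; moves with the drawer. The front is 17 mm thick, 266 mm wide. The pad's centre lies 21 mm behind this face and, when up, 20 mm below this edge.
- face: The outside face of the drawer front with its steel knob (22 mm across, 24 mm out), which must not be touched. It moves with the drawer; its origin is on the unit's centre line, at worktop height, 112 mm behind the outside face.
- mug: Purple mug, 95 mm high, on the left rear of the unit's top; loose, not to be disturbed. Origin: centre of its underside.
- tin: Flat round tin, 86 mm across, 40 mm high, on the right rear of the unit's top; loose, not to be disturbed. Origin: centre of its underside.
- glass: Clear drinking glass, 80 mm across, 92 mm high, on the worktop to the right of the drawer; loose, not to be disturbed. Origin: centre of its underside.
- mug_speckled: Cream speckled mug, 96 mm high, on the worktop to the left of the drawer; loose, not to be disturbed. Origin: centre of its underside.

How it is judged:
By the outcome, as a careful person would: the job done as asked, in the order asked, and still so for the second after the job is handed in, with the robot touching nothing.
It also fails if it takes over 40 s, if anything falls off the work surface, if the arm or the gripper's body presses on something with over 40 N, if the wrist force passes 120 N, or if a joint passes its speed limit or range.

## Working session

There is one attempt and no reset: what is moved stays moved. The work goes in short steps, Python scripts to look and compute and a tool call to move; the robot and the scene stay as the last step left them, time stands still between calls to the robot, and variables do not carry over. Pictures are saved under pics/ and viewed, and the job is handed in when it is done.

Besides the shell and the picture viewer there is one more tool, called after "Emit:" as name(argument=value, ...) on one line, values as JSON. carry_out: Moves the arm, as the interface text tells. Its arguments: {"type":"object","properties":{"linear":{"type":"array"},"roll":{"type":"array"},"gripper":{"type":"number"},"grip_force":{"type":"number"}},"required":["linear","roll"]}

```bash
mkdir -p pics
cat > h.py <<'E'
import numpy as np, cv2
from plant import status, snapshot, finish_job, cut_out, tip_of
def save(p,n): cv2.imwrite(f'pics/{n}.png',p['img'][:,:,::-1])
def w(p,px,z=None):
    c,r=px; d=z if z is not None else float(p['range_z'][int(round(r)),int(round(c))])
    v=np.array([(c-p['cx'])/p['fx']*d,(r-p['cy'])/p['fy']*d,d,1]); return (p['world_from_camera']@v)[:3]
def wz(p,px,h):
    "intersect ray with plane z=h"
    T=p['world_from_camera'];c,r=px
    d=T[:3,:3]@np.array([(c-p['cx'])/p['fx'],(r-p['cy'])/p['fy'],1]);o=T[:3,3]
    return o+d*(h-o[2])/d[2]
E
python3 - <<'E'
from h import *
np.set_printoptions(precision=4,suppress=True)
print(status.get_state())
for n in ['scene','top']:
    p=snapshot(n); save(p,n+'1')
    for q,h in [('pad',.094),('front_inside',.114),('unit',0),('glass',0),('mug_speckled',0),('mug',.115),('tin',.115)]:
        t=tip_of(p,q)
        for k in t[:2]: print(n,q,np.array(k['pixel']),round(k['confidence'],2),wz(p,k['pixel'],h),w(p,k['pixel']))
E
```

```text
{'clock': 0.0, 'q': array([-1.1422,  0.69  , -0.1945,  1.5663,  0.1573,  0.9025, -0.2151]), 'qd': array([-0.0002,  0.0003,  0.0004,  0.0008,  0.0008,  0.0014, -0.0012]), 'joint_torque': array([ -0.0003, -52.757 ,  -1.2674, -15.3434,  -0.0526,   0.0065,
         0.0002]), 'tool_pos': array([0.2402, 0.5763, 0.2569]), 'eef_rot': array([ 0.1961,  0.9806, -0.0009, -0.0001]), 'contact_force': array([-0.2836, -0.2727,  0.2338]), 'moment': array([0.0094, 0.0532, 0.0146]), 'opening': 0.9965544240916763}
scene pad [253.  214.4] 0.58 [0.5607 0.0338 0.094 ] [0.5613 0.0346 0.0929]
scene pad [185.4 192.9] 0.56 [0.48   0.1816 0.094 ] [0.5122 0.2494 0.0169]
scene front_inside [250.7 211.2] 0.76 [0.5521 0.0301 0.114 ] [0.5631 0.0454 0.0926]
scene unit [284.5 209.7] 0.89 [0.6792 0.0634 0.    ] [ 0.6118 -0.0123  0.1143]
scene unit [324.1 302.3] 0.57 [ 0.5758 -0.1912  0.    ] [ 0.1326 -0.5503  0.9262]
scene glass [324.5 300.9] 0.59 [ 0.5788 -0.1892  0.    ] [ 0.5487 -0.2136  0.0625]
scene mug_speckled [183.9 189.7] 0.78 [0.5223 0.2762 0.    ] [0.5093 0.2485 0.031 ]
scene mug [272.  158.6] 0.55 [0.6925 0.1302 0.115 ] [0.6854 0.1216 0.1252]
scene tin [318.2 178.8] 0.83 [0.7326 0.0115 0.115 ] [ 0.7059 -0.0135  0.151 ]
scene tin [248.2 211. ] 0.57 [0.5477 0.0332 0.115 ] [0.5609 0.0517 0.0893]
top pad [257.1 235. ] 0.88 [0.5536 0.0317 0.094 ] [0.5536 0.0317 0.0935]
top front_inside [254.6 238.3] 0.83 [0.5449 0.0366 0.114 ] [0.5457 0.0377 0.0976]
top unit [246.  184.8] 0.8 [0.6934 0.0637 0.    ] [0.6725 0.0536 0.1179]
top glass [342.8 226. ] 0.95 [ 0.5751 -0.1884  0.    ] [ 0.5743 -0.1867  0.0117]
top mug_speckled [171.6 254.7] 0.76 [0.5138 0.2638 0.    ] [0.5129 0.2438 0.0742]
top mug [211.  173.3] 0.75 [0.7037 0.1372 0.115 ] [0.7021 0.1358 0.123 ]
top tin [269.4 163.2] 0.77 [ 0.7235 -0.0035  0.115 ] [ 0.7146 -0.0045  0.154 ]
```

View pics/scene1.png

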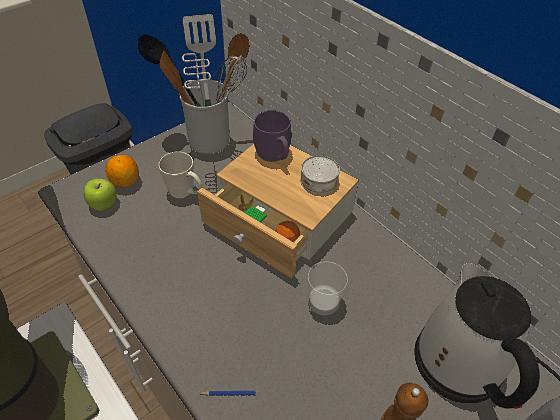

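View pics/top1.png

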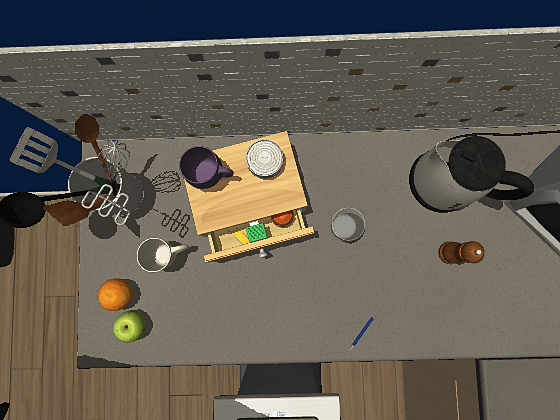

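The scene view shows the drawer ajar with the green pad at about (257,213). In the top view the pad is at about (257,233) and the front edge runs from (205,260) to (314,232). Next I'll measure the yaw and the gap.

Run:
```python
from h import *
np.set_printoptions(precision=4,suppress=True)
p=snapshot('top')
R,C=np.mgrid[0:420,0:560]; d=p['range_z']; 
P=np.stack([(C-p['cx'])/p['fx']*d,(R-p['cy'])/p['fy']*d,d,np.ones_like(d)],-1)@p['world_from_camera'].T
X,Y,Z=P[...,0],P[...,1],P[...,2]
print(p['fx'],p['world_from_camera'])
m=((Z>.107)&(Z<.122)&(X>.45)&(X<.85)&(Y>-.15)&(Y<.25)&(d>0)).astype(np.uint8)
n,l,s,c=cv2.connectedComponentsWithStats(m,connectivity=4)
for i in range(1,n):
    if s[i,4]>60:
        q=np.stack([X[l==i],Y[l==i]],-1).astype(np.float32)
        r=cv2.minAreaRect(q); print(s[i],r,Z[l==i].mean()); print(cv2.boxPoints(r))
im=p['img'].astype(int); g=(im[...,1]>im[...,0]+50)&(im[...,1]>im[...,2]+30)&(X>.48)&(X<.65)&(abs(Y)<.12)
q=np.stack([X[g],Y[g]],-1).astype(np.float32); print('green',g.sum(),q.mean(0),np.median(Z[g]),cv2.minAreaRect(q))
b=cv2.resize(p['img'][140:280,160:370],None,fx=3.8,fy=3.8,interpolation=cv2.INTER_CUBIC)
cv2.imwrite('pics/topz.png',b[:,:,::-1])
```

```text
411.79898026398735 [[-0.0302 -0.9936  0.1084  0.5012]
 [-0.9993  0.0322  0.0174 -0.029 ]
 [-0.0208 -0.1078 -0.994   1.0833]
 [ 0.      0.      0.      1.    ]]
[165 117 164   9 322] ((0.8294942378997803, 0.04968541860580444), (0.3976499140262604, 0.0030088648200035095), 89.86908721923828) 0.11490548950146554
[[ 0.8275 -0.1491]
 [ 0.8305 -0.1491]
 [ 0.8315  0.2485]
 [ 0.8284  0.2485]]
[ 184  131  124  104 6363] ((0.6807822585105896, 0.06257624924182892), (0.19129326939582825, 0.27027827501296997), 13.271814346313477) 0.11533402500593486
[[ 0.5567  0.1721]
 [ 0.6187 -0.0909]
 [ 0.8049 -0.047 ]
 [ 0.7429  0.2161]]
[204 226 110  36 826] ((0.5318703651428223, 0.02745756506919861), (0.017210524529218674, 0.26518142223358154), 13.182226181030273) 0.11424743460793826
[[ 0.4933  0.1546]
 [ 0.5537 -0.1036]
 [ 0.5705 -0.0997]
 [ 0.51    0.1585]]
green 271 [0.5598 0.0335] 0.09462425099218297 ((0.5347820520401001, 0.018895357847213745), (0.10642749071121216, 0.04886512830853462), 30.30244255065918)
```

View pics/topz.png

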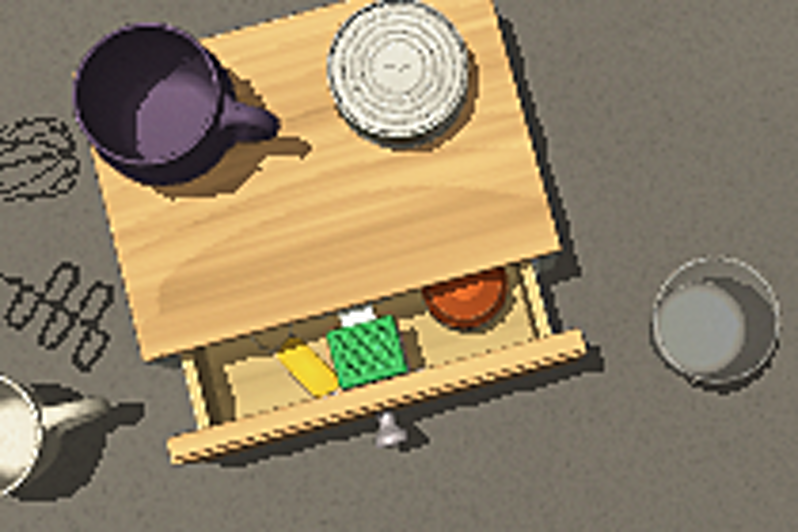

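Emit:
carry_out(linear=[[0.015,-0.03,0],[0.03,-0.06,0],[0.05,-0.095,0],[0.07,-0.13,0],[0.09,-0.165,0],[0.11,-0.2,0],[0.13,-0.235,0],[0.15,-0.27,0]], roll=[0.08,0.16,0.24,0.32,0.4,0.48,0.56,0.626], gripper=0, grip_force=10)

```text
clock: 1.52
tool_pos: [0.3912, 0.3052, 0.258]
eef_rot: [-0.117, 0.993, 0.0, 0.0]
contact_force: [-0.2, 1.0, 0.1]
opening: 0.426
```

Emit:
carry_out(linear=[[0.02,-0.033,0],[0.04,-0.066,0],[0.062,-0.1,0],[0.084,-0.135,0],[0.106,-0.17,0],[0.128,-0.206,0],[0.148,-0.24,0],[0.168,-0.271,0]], roll=[0,0,0,0,0,0,0,0], gripper=0)

```text
clock: 2.18
tool_pos: [0.5601, 0.0312, 0.2581]
eef_rot: [-0.116, 0.993, -0.0, 0.0]
contact_force: [0.6, 0.3, 0.3]
opening: 0.006
```

Run:
```python
from h import *
np.set_printoptions(precision=4,suppress=True)
s=status.get_state(); print(s['tool_pos'],s['eef_rot'],s['opening'],s['q'],s['contact_force'])
p=snapshot('wrist'); save(p,'wrist1')
for q,h in [('pad',.094),('front_inside',.114)]:
    for k in tip_of(p,q)[:2]: print(q,np.array(k['pixel']),round(k['confidence'],2),wz(p,k['pixel'],h),w(p,k['pixel']))
p=snapshot('top'); save(p,'top2')
```

```text
[0.5601 0.0312 0.2581] [-0.1165  0.9932 -0.0003  0.0003] 0.006063392701023643 [ 0.1294  0.6286 -0.4474  1.7544  0.3502  0.8376  1.3239] [0.6235 0.3329 0.3239]
pad [283. 202.] 0.97 [0.5637 0.034  0.094 ] [0.5638 0.034  0.0937]
front_inside [284.  183.4] 0.69 [0.5412 0.0293 0.114 ] [0.5455 0.0307 0.0927]
```

View pics/wrist1.png

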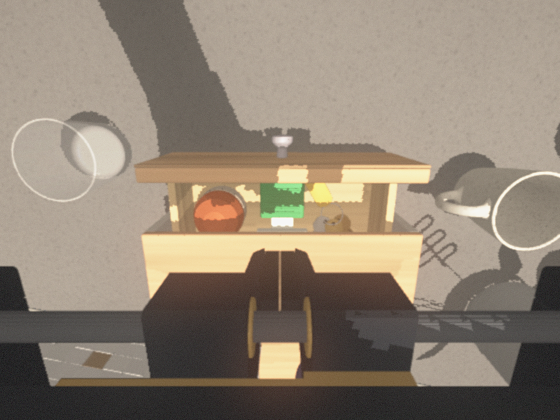

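The wrist view shows the pad at (283,200), between the front and the unit edge. It agrees with the top camera to about 3 mm. Next I'll go down into the gap.

Emit:
carry_out(linear=[[0.001,0.002,-0.03],[0.002,0.003,-0.06],[0.002,0.003,-0.09],[0.002,0.003,-0.115],[0.002,0.003,-0.13],[0.002,0.003,-0.134],[0.002,0.003,-0.134]], roll=[0,0,0,0,0,0,0])

```text
clock: 2.97
tool_pos: [0.5602, 0.0383, 0.1231]
eef_rot: [-0.117, 0.993, 0.001, -0.001]
contact_force: [-0.6, -0.3, -0.5]
opening: -0.001
```

Run:
```python
from h import *
np.set_printoptions(precision=4,suppress=True)
s=status.get_state(); print(s['tool_pos'],s['contact_force'])
p=snapshot('wrist'); save(p,'wrist2')
p=snapshot('scene'); b=cv2.resize(p['img'][140:290,170:370],None,fx=4,fy=4,interpolation=cv2.INTER_CUBIC); cv2.imwrite('pics/scene2.png',b[:,:,::-1])
```

```text
[0.5602 0.0383 0.1231] [-0.5624 -0.2811 -0.4695]
```

View pics/wrist2.png

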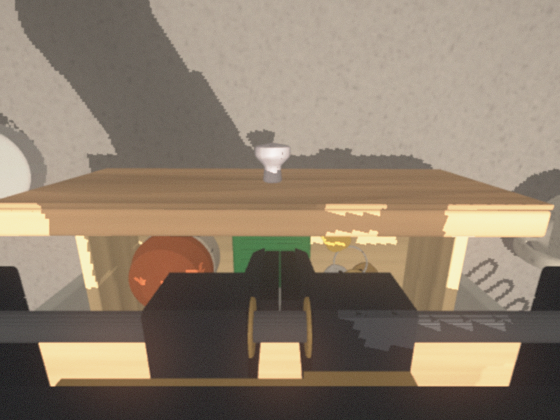

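View pics/scene2.png

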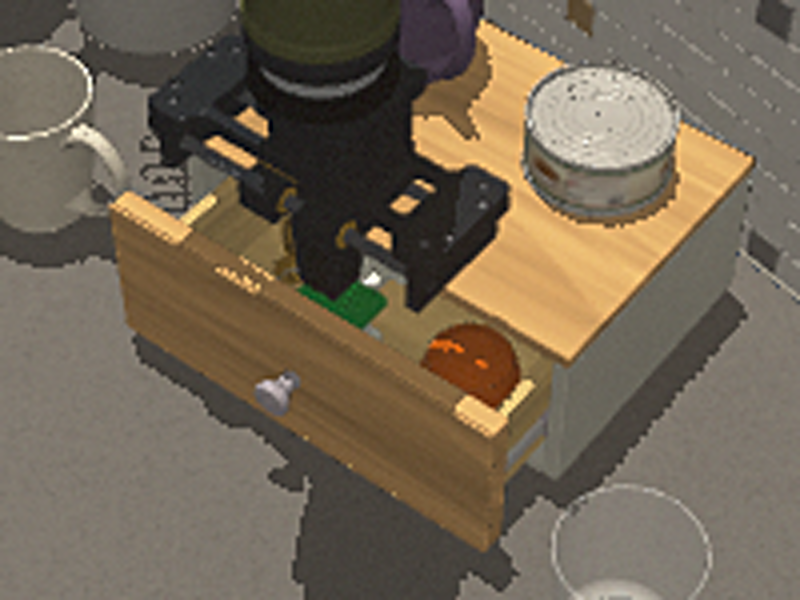

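Emit:
carry_out(linear=[[0.001,-0.003,-0.006],[0.001,-0.003,-0.012],[0.001,-0.003,-0.016],[0.001,-0.003,-0.02],[0.001,-0.003,-0.02]], roll=[0,0,0,0,0])

```text
clock: 3.48
tool_pos: [0.5634, 0.0345, 0.1047]
eef_rot: [-0.117, 0.993, 0.001, 0.002]
contact_force: [1.4, -1.3, 5.2]
opening: 0.003
```

Emit:
carry_out(linear=[[0,0,-0.003],[-0.003,-0.001,-0.004],[-0.006,-0.0015,-0.004],[-0.009,-0.002,-0.004],[-0.012,-0.003,-0.004],[-0.015,-0.0035,-0.004],[-0.015,-0.0035,-0.004]], roll=[0,0,0,0,0,0,0])

```text
clock: 4.07
tool_pos: [0.5487, 0.031, 0.1014]
eef_rot: [-0.117, 0.993, 0.001, 0.002]
contact_force: [0.2, -1.1, 5.0]
opening: 0.005
```

Run:
```python
from h import *
np.set_printoptions(precision=4,suppress=True)
s=status.get_state(); print(s['tool_pos'],s['contact_force'],s['moment'])
p=snapshot('wrist'); save(p,'wrist3')
```

```text
[0.5487 0.031  0.1014] [ 0.2308 -1.1115  5.0198] [-0.0259 -0.0461  0.0271]
```

View pics/wrist3.png

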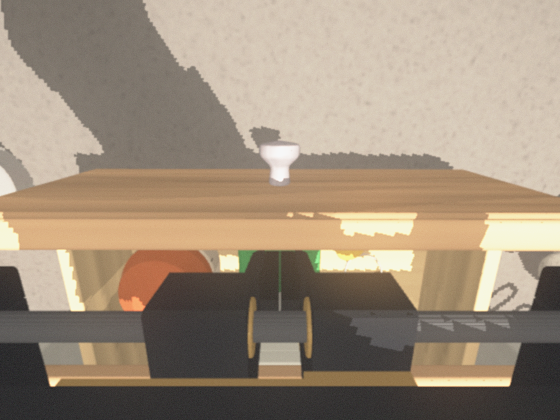

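Emit:
carry_out(linear=[[-0.004,-0.001,-0.001],[-0.009,-0.002,-0.001],[-0.015,-0.0035,-0.001],[-0.021,-0.005,-0.001],[-0.027,-0.0065,-0.001],[-0.033,-0.008,-0.001],[-0.039,-0.009,-0.001],[-0.043,-0.01,-0.001]], roll=[0,0,0,0,0,0,0,0])

```text
clock: 4.78
tool_pos: [0.5063, 0.0211, 0.101]
eef_rot: [-0.117, 0.993, 0.001, 0.003]
contact_force: [1.0, -0.1, 5.6]
opening: 0.002
```

Run:
```python
from h import *
np.set_printoptions(precision=4,suppress=True)
s=status.get_state(); print(s['tool_pos'],s['contact_force'],s['moment'])
p=snapshot('top'); save(p,'top4'); 
p=snapshot('wrist'); save(p,'wrist4')
```

```text
[0.5063 0.0211 0.101 ] [ 0.9774 -0.0775  5.6341] [-0.0594 -0.4155  0.0069]
```

View pics/wrist4.png

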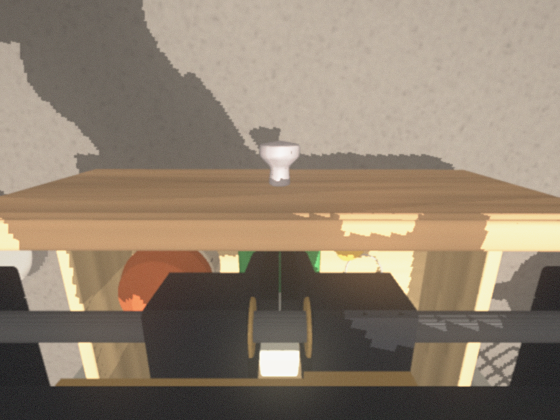

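View pics/top4.png

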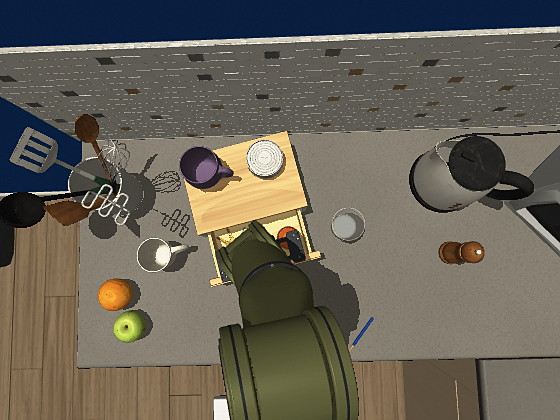

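Emit:
carry_out(linear=[[-0.005,-0.001,0],[-0.011,-0.0025,0],[-0.017,-0.004,0],[-0.023,-0.0055,0],[-0.029,-0.007,0],[-0.035,-0.008,0],[-0.04,-0.0095,0],[-0.044,-0.0105,0]], roll=[0,0,0,0,0,0,0,0])

```text
clock: 5.55
tool_pos: [0.4635, 0.0113, 0.1016]
eef_rot: [-0.117, 0.993, 0.001, 0.005]
contact_force: [4.8, 1.1, 5.7]
opening: 0.006
```

Emit:
carry_out(linear=[[-0.002,-0.0005,0],[-0.003,-0.0007,0],[-0.004,-0.001,0],[-0.005,-0.0012,0],[-0.005,-0.0012,0]], roll=[0,0,0,0,0])

```text
clock: 5.97
tool_pos: [0.4634, 0.0114, 0.1024]
eef_rot: [-0.117, 0.993, 0.002, 0.01]
contact_force: [9.3, -0.3, 1.4]
opening: 0.004
```

The force rose with no motion, so the drawer is at its stop. I'll lift straight up so the pad isn't dragged back.

Emit:
carry_out(linear=[[0,0,0.003],[0,0,0.009],[0,0,0.018],[0.002,0,0.03],[0.002,0,0.05],[0.002,0,0.075],[0.002,0,0.1],[0.002,0,0.13]], roll=[0,0,0,0,0,0,0,0])

```text
clock: 6.63
tool_pos: [0.4628, 0.011, 0.2327]
eef_rot: [-0.117, 0.993, 0.002, 0.007]
contact_force: [0.5, -0.1, -0.4]
opening: 0.007
```

Run:
```python
from h import *
np.set_printoptions(precision=4,suppress=True)
s=status.get_state(); print(s['tool_pos'],s['contact_force'])
p=snapshot('wrist'); save(p,'wrist5')
for q,h in [('pad',.094),('front_inside',.114)]:
    for k in tip_of(p,q)[:2]: print(q,np.array(k['pixel']),round(k['confidence'],2),wz(p,k['pixel'],h),w(p,k['pixel']))
```

```text
[0.4628 0.011  0.2327] [ 0.5104 -0.1248 -0.3947]
pad [279.  212.1] 0.95 [0.4717 0.0115 0.094 ] [0.4719 0.0116 0.0933]
front_inside [455.8 266.9] 0.67 [0.479  0.1763 0.114 ] [0.5131 0.2454 0.0228]
front_inside [279.8 200.9] 0.59 [0.4556 0.0084 0.114 ] [0.4611 0.0098 0.0941]
```

View pics/wrist5.png

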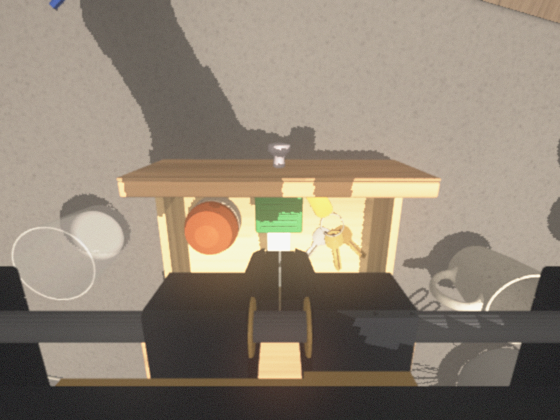

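The wrist view shows the pad (279,212) back up at z≈0.093 and the drawer wide open. Now I'll take the hand away and check from above.

Emit:
carry_out(linear=[[0,0.01,0.02],[-0.01,0.04,0.03],[-0.02,0.075,0.03],[-0.03,0.11,0.03],[-0.04,0.145,0.03],[-0.05,0.18,0.03],[-0.06,0.215,0.03],[-0.07,0.25,0.03]], roll=[0,0,0,0,0,0,0,0])

```text
clock: 7.45
tool_pos: [0.3931, 0.2615, 0.2624]
eef_rot: [-0.117, 0.993, 0.001, 0.009]
contact_force: [0.7, -0.1, -0.3]
opening: 0.01
```

Emit:
carry_out(linear=[[-0.01,0.035,0],[-0.02,0.07,0],[-0.03,0.1,0],[-0.04,0.13,0],[-0.05,0.155,0],[-0.05,0.17,0],[-0.05,0.17,0]], roll=[0,0,0,0,0,0,0])

```text
clock: 8.03
tool_pos: [0.3404, 0.4344, 0.2609]
eef_rot: [-0.119, 0.993, 0.001, 0.008]
contact_force: [0.0, -0.6, 0.2]
opening: 0.004
```

Run:
```python
from h import *
np.set_printoptions(precision=4,suppress=True)
p=snapshot('top'); save(p,'top6')
R,C=np.mgrid[0:420,0:560]; d=p['range_z']; 
P=np.stack([(C-p['cx'])/p['fx']*d,(R-p['cy'])/p['fy']*d,d,np.ones_like(d)],-1)@p['world_from_camera'].T
X,Y,Z=P[...,0],P[...,1],P[...,2]
m=((Z>.107)&(Z<.122)&(X>.38)&(X<.82)&(Y>-.15)&(Y<.25)&(d>0)).astype(np.uint8)
n,l,s,c=cv2.connectedComponentsWithStats(m,connectivity=4)
for i in range(1,n):
    if s[i,4]>60:
        q=np.stack([X[l==i],Y[l==i]],-1).astype(np.float32)
        r=cv2.minAreaRect(q); print(r); e=np.array(r[0])-[.6808,.0626]; print('u',e@[.9734,.2292],e@[-.2292,.9734])
for q,h in [('pad',.094),('glass',0),('mug_speckled',0),('mug',.115),('tin',.115)]:
    for k in tip_of(p,q)[:1]: print(q,np.array(k['pixel']),wz(p,k['pixel'],h),w(p,k['pixel']))
print(status.get_state()['clock'],status.get_state()['contact_force'])
```

```text
((0.6806501746177673, 0.0626695528626442), (0.19094838201999664, 0.2705252766609192), 13.250361442565918)
u -0.00012989851094718992 0.00010204273410557522
((0.4436376988887787, 0.006735064089298248), (0.01711239293217659, 0.265105664730072), 13.18856143951416)
u -0.24365802721239566 -2.132920078517805e-05
pad [269.1 268.8] [0.4722 0.0052 0.094 ] [0.4723 0.0051 0.0953]
glass [339.4 226.7] [ 0.5736 -0.1794  0.    ] [ 0.5731 -0.1784  0.0074]
mug_speckled [173.1 253.6] [0.5166 0.2599 0.    ] [0.5158 0.2451 0.0555]
mug [211.4 174.2] [0.7015 0.1363 0.115 ] [0.6997 0.1348 0.1239]
tin [268.9 163.6] [ 0.7226 -0.0023  0.115 ] [ 0.7136 -0.0033  0.1542]
8.3333 [-0.064  -0.0926  0.1507]
```

View pics/top6.png

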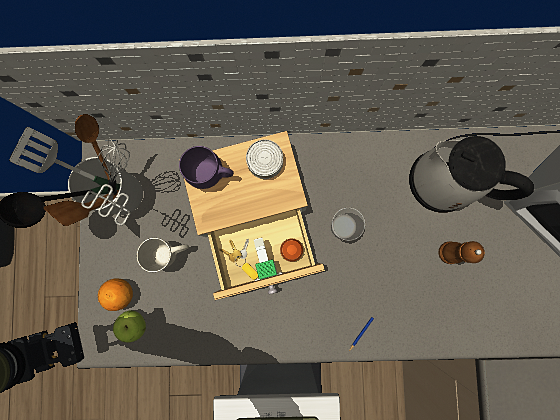

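The top view shows the drawer open about 140 mm, with the front from (214,296) to (325,267). The pad at (268,268) is up at z≈0.095, and the mugs, glass and tin haven't moved.

```bash
python3 -c "
from plant import *
print(finish_job())"
```

```text
the job is handed in; nothing more can be done
None
```

The drawer is fully open, the catch has sprung back up, and the job is handed in at about 8.3 s on the clock. With the gripper shut, I pressed the green catch down about 11–12 mm. Keeping it down, I pushed the drawer front out from the inside until it met its stop, where the push reached about 9 N. Then I lifted straight up and moved the hand away.

**Final checks:**
- **Drawer:** it measures about 0.140 m open.
- **Catch:** the pad top is at about 94 mm, so it is up.
- **Unit:** it has not moved.
- **Mugs and tin:** they are where they were, to within about 4 mm of network noise.
- **Glass:** the network put it about 9 mm from its first reading. It looks unmoved in the pictures and the hand never came near it, so I took this as detection noise.
- **Catch depth at the stop:** in the last moment against the stop the vertical force reading fell to 1.4 N. By then the catch was already well past its keeper, and the fingertip height still put it about 10–11 mm down.
- **Outside of the front and knob:** I did not touch either.

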